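Hold the vent coupler snapped down on the manifold's tilted nipple

ROBOT

A 6-joint arm with a two-finger parallel gripper is mounted at the origin on the work surface. World frame = base frame: x ahead of the robot, y to its left, z up, the work surface at z = 0. Lengths are in m, angles in rad, forces in N, time in s.
With the tool pointing down it reaches from about 0.275 to 0.825 m from the base axis. Payload 5.2 kg.
Tool frame: the origin (TCP) lies on the centre line of the jaws, within the pads' length; the fingertips stand 17 mm ahead of it and the grasp point (between the pads) lies 2 mm behind it; z points along the fingers, y is the direction in which the jaws open and shut (so a half turn about z gives the same grasp; the last joint's range is limited). The gripper opens to 93 mm and grips with 3 to 60 N. Pads are 15 mm wide; open, the fingers measure 128 mm over their backs; the gripper's body (75 mm by 188 mm) begins 65 mm behind the grasp point.
Start: joints at [-1.475, 0.259, 1.535, -0, 1.348, -0.203], TCP at [0.162, -0.526, 0.236] pointing down, gripper open.
Joint ranges: [-3.14, 3.14], [-0.91, 2.08], [0.19, 2.58], [-1.22, 4.36], [0.22, 2.71], [-3.12, 3.12]. Speed limits (rad/s): [2.57, 2.57, 3.14, 3.14, 3.14, 3.14].

INTERFACE

Orientations are given as [roll, pitch, yaw] about the fixed x, y, z axes, in that order (R = Rz(yaw) Ry(pitch) Rx(roll)).
In Python, from rig import r, vision, order gives the robot as it stands.
- The arm moves only by the tool step_arm, never from a script. Its argument "targets" is one flat list of numbers, 6 for each row, row after row: the shift along the tool's x, y, z normalised to -1 to 1, where 1 is 0.025 m, then the turn, a rotation vector about the tool's x, y, z normalised to -1 to 1, where 1 is 8 degrees. In form: [dx, dy, dz, wx, wy, wz, dx, dy, dz, wx, wy, wz, ...]. A call has 1 to 12 rows; each row shifts and turns the commanded pose from where the row before left it, along the tool's axes as they then stand; what a row does not reach is not made up. A row lasts 1/8 s, in which the tool goes at most 62.5 mm and 10.7 degrees, less where a joint would pass 70% of its speed; a pose out of reach is approached as far as the arm can. A call with a number of a shift or a turn outside -1 to 1 is refused whole. A call with a gripper value outside its range is refused whole. "grip" is the gripper command: -1 is fully open, 1 is shut, values between are in proportion, set as the call begins (left out, the last holds). The fingers move at their own pace and stop on an object; the grip force is fixed at half the most. Time passes only in rows, so rows that do not move let the fingers close. It gives the time, the measured TCP pose, the force and the opening at its end, in the units of the state.
- r.read_state(): the state, without advancing time (a new reading comes with each control period).
- vision.grab_frame(name): name is "scene" or "top" or "wrist"; returns the picture (384x512x3 uint8, red, green, blue); there is no depth.
- vision.camera_info(name): a dict with "fov_y" (degrees; the focal length in pixels is half the picture's height over the tangent of half this angle, whatever the lens; pixels are square), "cx", "cy" (the principal point, pixels), "R" (3x3) and "t" (3): a world point X has camera coordinates R X + t. Camera axes: x right, y down, z forward; pixel columns grow to the right and rows downward; lengths in m; the calibration is good to about 2 mm. A picture is of the moment at which its call begins: read the wrist's pose just before it. camera_info takes no time and is no camera call; for the wrist camera it gives the pose at the moment of the call.
- order.hand_in(): hands the job in, once; it reports no verdict.
The state is a dict: "clock": time; "joint_pos": joint angles; "qd": joint speeds; "tau": joint torques, N m; "tool_pos": TCP position; "tool_rot": TCP orientation; "force": force on the tool from outside, world axes, zero at the start; "moment": the same for the moment, N m; "finger_gap": finger opening in m.
Only numpy, scipy, OpenCV 4.12 (cv2) and the standard library are available. Lean on these libraries where they do the work, as an engineer would, in place of code of your own. Each camera call takes 0.05 s, during which the arm holds its last target. There are 200 camera calls.

TASK

Vent the solvent manifold: take the taller of the two steel couplers off the parking stand, fit it squarely over the tilted nipple on the metal block, and press it gently along the nipple's own slant until its ridge snaps in between the two ball latches, without ramming the nipple against its end stop. Finish while still gripping the coupler and holding the nipple down, past the snap, against its spring. Leave the shorter coupler and the three brown glass vials with metal caps standing where they are.

Things in the scene. Friction and masses are not known exactly. Their poses are not given: they have to be found in the camera images.
- coupler: taller coupler, plain steel, 100 mm tall, 200 g, round about z, upright on the stand over a 9 mm pin. Origin: centre of its mouth (open lower end), 12 mm above the table; z up. Skirt 29 mm wide at 0-20 mm; bulging ridge 37 mm wide at 20-35 mm, widest at 27.5 mm; grip cylinder 24 mm wide at 35-100 mm. Hole in the mouth 16 mm wide, flat bottom 18 mm up
- spare: bystander: the shorter coupler, plain steel, 48 mm tall, grip 18 mm across, widest part 28 mm, hole too narrow for the nipple; upright on the other place of the stand, 84 mm from the taller one; origin at the centre of its underside
- stand: grey plastic parking stand, fixed, 70 mm (x) by 160 mm (y) by 12 mm high; its two places lie 42 mm either side of its middle along its y axis; which coupler is where varies; origin at the centre of its underside
- block: aluminium manifold block, fixed, 100 (x) by 110 (y) by 45 mm high; origin at the centre of its underside. Boss, nipple and two latch posts lean 25 degrees from vertical towards its -x. Nipple axis passes through (0, 0, 40 mm); from there along it the boss ends at 30 mm, latch balls are at 68.5, post tops at 76, the nipple tip at rest at 66. Block and stand may swap sides
- nipple_tip (a point): centre of the nipple's tip, moves with it. z points out along the nipple (up, 25 degrees off vertical, towards the block's -x); y is level, the block's y. Rod 12 mm across, last 8 mm tapered to 5 mm. Between two posts along y (inner faces 52 mm apart, outer 72). With the tip at the bottom of the coupler's hole, the coupler's mouth lies 18 mm below the tip along z
- nipple (a joint): push of the nipple into the boss, m: 0 at rest, 0.015 at its end stop. Spring 3 N + 0.7 N/mm. From about 0 the coupler's ridge also spreads two sprung balls on the posts: about 12 N in all at 3-4 mm; then they snap in behind the ridge and it drops to about 5 N at 10 mm, then 10 N or more past 12 mm. Not retained: springs back when let go. Snapped means beyond 8 mm
- vial_a: bystander: brown glass vial with a metal cap, 23 mm across, 58 mm tall, standing; origin at the centre of its underside
- vial_b: bystander: brown glass vial with a metal cap, 23 mm across, 58 mm tall, standing; origin at the centre of its underside
- vial_c: bystander: brown glass vial with a metal cap, 23 mm across, 58 mm tall, standing; origin at the centre of its underside
Mind the look-alikes: they are no part of the job. Leave any blue or red look-alike of the coupler alone. Several things have the shape of the block; the one meant has the colours described above.

How it is judged:
On the way, in this order (a step that is already met when the one before it is completed fails the run):
1. the taller coupler is lifted clear of the stand in the fingers (height (world z) of coupler above 0.045 m and contact force between the fingers and coupler above 2 N), for 0.2 s.
2. the coupler, square on the nipple, has pushed it down past the snap of the latches (z of coupler in the frame of nipple_tip between -0.021 and -0.015 m and angle between the z axis of coupler and the z axis of nipple_tip, either way round below 0.14 rad and value of joint nipple above 0.008 m and contact force between the fingers and coupler above 2 N), for 0.2 s.
At the end, for the whole second after the job is handed in: Fingers grip the taller coupler (over 2 N); it sits fully on the nipple (mouth 15 to 21 mm below the tip along its axis), within 8 degrees of its axis, holding it over 8 mm down with more than 3 N, at rest (under 20 mm/s); bystanders in place (all of step 2 and contact force between coupler and block above 3 N and linear speed of coupler below 0.02 m/s); the arm keeps its last pose, push and grip.
It fails at once if the coupler is rammed onto the block with more than 40 N (contact force between coupler and block above 40 N).
It fails at once if the shorter coupler is moved over 30 mm or tipped (distance of spare from where it was at the start of the episode above 0.03 m or angle between spare's own z axis and vertical above 0.5 rad).
It fails at once if a vial is moved over 30 mm or tipped (distance of any of vial_a, vial_b, vial_c from where it was at the start of the episode above 0.03 m or angle between any of vial_a, vial_b, vial_c's own z axis and vertical above 0.5 rad).
It also fails if it takes over 38 s, if anything falls off the work surface, if the arm or the gripper's body presses on something with over 40 N, if the wrist force passes 120 N, or if a joint passes its speed limit or range.

## Working session

There is one attempt and no reset: what is moved stays moved. The work goes in short steps, Python scripts to look and compute and a tool call to move; the robot and the scene stay as the last step left them, time stands still between calls to the robot, and variables do not carry over. Pictures are saved under pics/ and viewed, on a budget of 10 in all, crops included, one or two more only if the job needs it, and the job is handed in when it is done.

Besides the shell and the picture viewer there is one more tool, called after "Request:" by a JSON object that holds its "api" and its "payload", one argument or row to a line. step_arm: Moves the arm, as the interface text tells. Scaled input: -1 to 1 covers 0.025 m each way for a shift and 8 degrees each way for a turn. Its arguments: {"type":"object","properties":{"targets":{"type":"array","items":{"type":"number","minimum":-1,"maximum":1}},"grip":{"type":"number"}},"required":["targets"]}

```bash
mkdir -p pics; ls
python3 - <<'E'
from rig import r, vision
import cv2, numpy as np
s=r.read_state(); print({k:np.round(v,3).tolist() for k,v in s.items()})
for n in ("scene","top"):
    c=vision.camera_info(n); print(n,c)
    im=vision.grab_frame(n); cv2.imwrite(f"pics/{n}0.png",cv2.resize(im[...,::-1],None,fx=1.5,fy=1.5,interpolation=cv2.INTER_CUBIC))
    np.save(f"pics/{n}0.npy",im)
print(vision.camera_info("wrist"))
E
```

```text
pics
{'clock': 0.0, 'joint_pos': [-1.475, 0.259, 1.536, 0.0, 1.348, -0.203], 'qd': [0.001, -0.002, 0.0, 0.001, -0.001, 0.0], 'tau': [0.003, -43.729, -28.4, 0.072, 0.041, -0.0], 'tool_pos': [0.162, -0.525, 0.235], 'tool_rot': [-3.14, -0.0, 0.299], 'force': [-0.634, -0.25, 0.028], 'moment': [0.01, 0.004, 0.01], 'finger_gap': 0.093}
scene {'fov_y': 57.26494768818228, 'cx': 252.9252670559641, 'cy': 192.88056369757692, 'R': array([[-0.55600939,  0.83102322,  0.01593639],
       [ 0.46978841,  0.33002088, -0.81877046],
       [-0.6856766 , -0.44775734, -0.57389978]]), 't': array([ 0.23249633, -0.18645552,  1.13591691])}
top {'fov_y': 44.05026145302279, 'cx': 251.12394490691688, 'cy': 201.35901588729027, 'R': array([[-0.0120379 , -0.99977894,  0.01723845],
       [-0.99028631,  0.00953182, -0.13871618],
       [ 0.1385212 , -0.01874085, -0.99018213]]), 't': array([0.04675216, 0.49680446, 1.1792904 ])}
{'fov_y': 63.29980095522824, 'cx': 250.44325147646083, 'cy': 189.3644218630294, 'R': array([[ 2.93493986e-01, -9.55960824e-01, -4.28560530e-04],
       [-9.22350351e-01, -2.83292851e-01,  2.62707042e-01],
       [-2.51259048e-01, -7.67076540e-02, -9.64875550e-01]]), 't': array([-0.54939784, -0.03001891,  0.39069173])}
```

View pics/scene0.png

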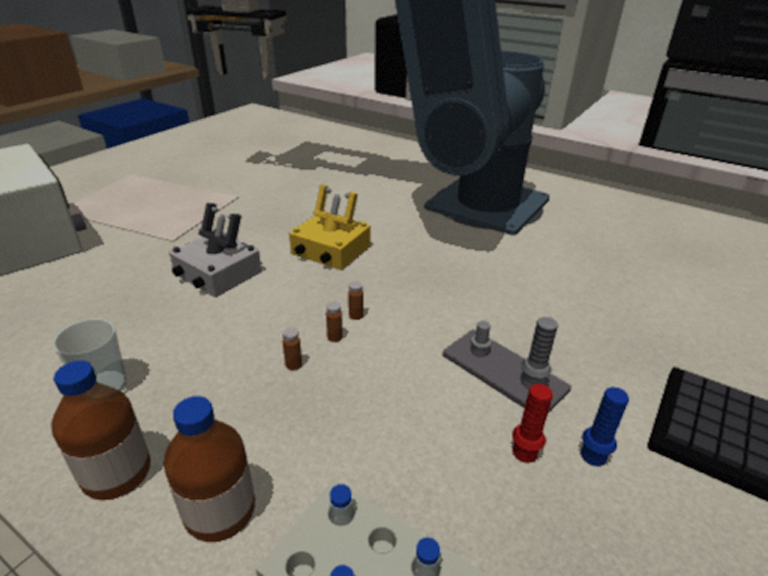

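View pics/top0.png

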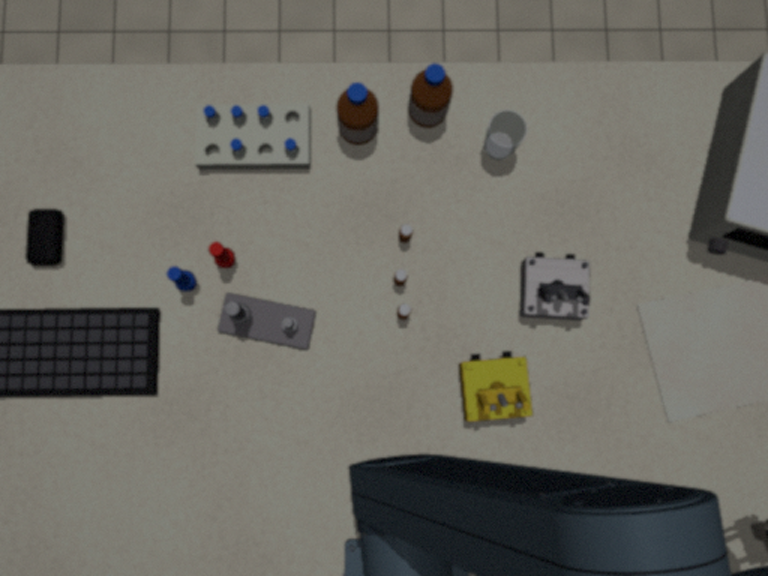

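Candidates for the taller coupler, as 1.5x scene pixels: steel one on the stand (540,350), short steel one (481,338), red (533,425), blue (603,428). I choose the steel one at (540,350). For the block, grey (215,255) against yellow (330,240): I choose grey, whose nipple leans toward the robot. The vials are at (292,350), (334,322) and (356,300).

```bash
cat > h.py <<'E'
import numpy as np, cv2
from rig import r, vision
def K(c): return 192/np.tan(np.radians(c["fov_y"]/2))
def ray(c,u,v):
    R=np.array(c["R"]);t=np.array(c["t"]);f=K(c)
    return -R.T@t, R.T@np.array([(u-c["cx"])/f,(v-c["cy"])/f,1])
def onz(c,u,v,z):
    o,d=ray(c,u,v); return o+d*(z-o[2])/d[2]
def proj(c,X):
    p=np.array(c["R"])@np.array(X)+c["t"]; return p[:2]/p[2]*K(c)+[c["cx"],c["cy"]]
def tri(c1,p1,c2,p2):
    o1,d1=ray(c1,*p1);o2,d2=ray(c2,*p2)
    s=np.linalg.lstsq(np.c_[d1,-d2],o2-o1,rcond=None)[0]
    a=o1+s[0]*d1;b=o2+s[1]*d2; return (a+b)/2,np.linalg.norm(a-b)
E
python3 - <<'E'
from h import *
t=np.load("pics/top0.npy");s=np.load("pics/scene0.npy")
def crop(im,x,y): return cv2.resize(im[y:y+72,x:x+96],(400,300),interpolation=cv2.INTER_CUBIC)
m=np.vstack([np.hstack([crop(t,130,178),crop(t,325,155)]),np.hstack([crop(s,290,205),crop(s,95,130)])])
cv2.imwrite("pics/m.png",m[...,::-1])
ct=vision.camera_info("top")
hsv=cv2.cvtColor(t,cv2.COLOR_RGB2HSV)
for nm,(x,y,w,h),z in (("stand",(140,190,75,45),.012),("block",(340,165,60,52),.045)):
    sub=t[y:y+h,x:x+w].astype(int); 
    d=sub[...,0]-sub[...,2]  # table is warm
    mk=((d<12)).astype(np.uint8)
    mk=cv2.morphologyEx(mk,cv2.MORPH_CLOSE,np.ones((3,3)))
    cs=cv2.findContours(mk,0,2)[0]; c=max(cs,key=cv2.contourArea)
    b=cv2.boxPoints(cv2.minAreaRect(c))+[x,y]
    P=np.array([onz(ct,u,v,z) for u,v in b]); print(nm,b.round(1).tolist(),P.round(3).tolist(),P.mean(0).round(4),np.linalg.norm(np.diff(P,axis=0),axis=1).round(3))
E
```

```text
stand [[140.0, 190.0], [214.0, 190.0], [214.0, 234.0], [140.0, 234.0]] [[0.533, 0.33, 0.012], [0.531, 0.137, 0.012], [0.416, 0.138, 0.012], [0.418, 0.327, 0.012]] [0.4748 0.2331 0.012 ] [0.192 0.115 0.19 ]
block [[340.0, 165.0], [399.0, 165.0], [399.0, 216.0], [340.0, 216.0]] [[0.588, -0.188, 0.045], [0.587, -0.34, 0.045], [0.455, -0.333, 0.045], [0.456, -0.183, 0.045]] [ 0.5214 -0.2611  0.045 ] [0.152 0.132 0.15 ]
```

View pics/m.png

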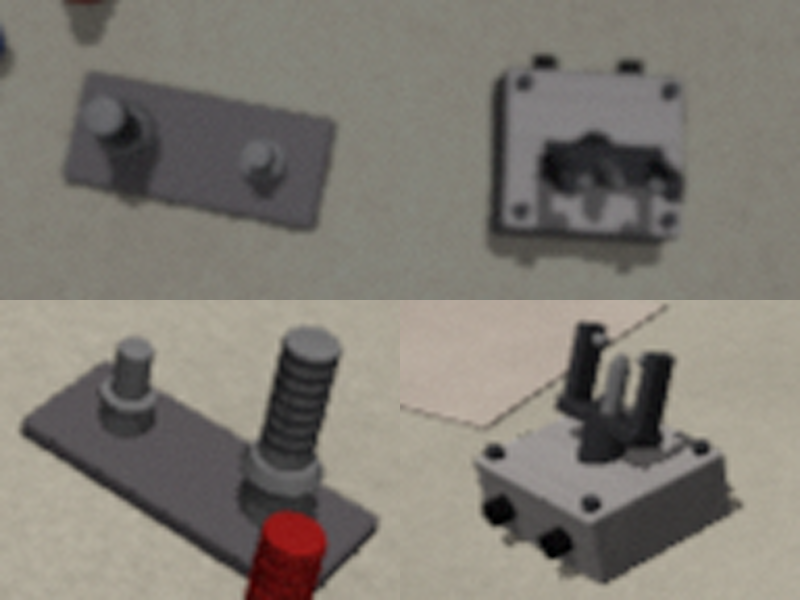

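The crop confirms the tall steel coupler, with its top at crop (105,115), and the grey block with its dark posts and light nipple. Next I turn the hand-read corners into poses.

Run:
```python
from h import *
ct=vision.camera_info("top");cs=vision.camera_info("scene");k=400/96
T=lambda x,y,ox,oy:(ox+(x+.5)/k-.5,oy+(y+.5)/k-.5)
S=np.array([onz(ct,*T(x,y,130,178),.012) for x,y in((88,72),(335,120),(313,230),(65,182))])
print("stand",S.round(3).tolist(),S.mean(0).round(4),np.linalg.norm(np.diff(S,axis=0),axis=1).round(3))
ctop=onz(ct,*T(105,116,130,178),.112);print("coupler top",ctop.round(4))
print("tri",tri(ct,T(105,116,130,178),cs,T(310,44,290,205)), "spare", onz(ct,*T(262,153,130,178),.060).round(4))
d=S[0]+S[3]-S[1]-S[2];d/=np.linalg.norm(d);print("stand y",d, "pred coupler",S.mean(0)+.042*d)
B=np.array([onz(ct,*T(x,y,325,155),.045) for x,y in((105,70),(285,78),(284,239),(103,232))])
print("block",B.round(3).tolist(),B.mean(0).round(4),np.linalg.norm(np.diff(B,axis=0),axis=1).round(3))
x=B[0]+B[1]-B[2]-B[3];x/=np.linalg.norm(x);yaw=np.arctan2(x[1],x[0]);print("yaw",np.degrees(yaw))
c=B.mean(0);c[2]=0
a=-np.sin(np.radians(25))*x+[0,0,np.cos(np.radians(25))];tip=c+[0,0,.04]+.066*a
print("axis",a,"tip pred",tip)
print("top crop",(proj(ct,tip)-[325,155])*k+[400,0],"scene crop",(proj(cs,tip)-[95,130])*k+[400,300])
y=np.array([-x[1],x[0],0])
for sgn in(1,-1):
  q=c+[0,0,.04]+.076*a+sgn*y*.031;print((proj(ct,q)-[325,155])*k+[400,0],(proj(cs,q)-[95,130])*k+[400,300])
```

```text
stand [[0.52, 0.302, 0.012], [0.488, 0.148, 0.012], [0.42, 0.161, 0.012], [0.451, 0.315, 0.012]] [0.4697 0.2314 0.012 ] [0.157 0.07  0.156]
coupler top [0.4788 0.2722 0.112 ]
tri (array([0.47882909, 0.27372905, 0.10925831]), np.float64(0.002127303842344851)) spare [0.4625 0.1881 0.06  ]
stand y [0.20116246 0.97955789 0.        ] pred coupler [0.4781538  0.27256225 0.012     ]
block [[0.571, -0.213, 0.045], [0.565, -0.324, 0.045], [0.465, -0.318, 0.045], [0.47, -0.207, 0.045]] [ 0.5178 -0.2654  0.045 ] [0.111 0.1   0.111]
yaw -3.2357708692745817
axis [-0.42194449  0.02385462  0.90630779] tip pred [ 0.48999967 -0.263813    0.09981631]
top crop [617.45961551 184.93819359] scene crop [619.51411328 349.12579654]
[568.39711328 187.43673823] [658.10208868 347.69027648]
[675.16590087 192.41072834] [588.85349816 318.04870388]
```

Request:
{"api": "step_arm", "payload": {
  "targets": [0, 0, 0, 0, 0, -0.97, 0, 0, 0, 0, 0, -0.97, 0, 0, 0, 0, 0, -0.97, 0, 0, 0, 0, 0, -0.97, 0, 0, 0, 0, 0, -0.97, 0, 0, 0, 0, 0, -0.97, 0, 0, 0, 0, 0, -0.97, 0, 0, 0, 0, 0, -0.97, 0, 0, 0, 0, 0, -0.97, 0, 0, 0, 0, 0, 0],
  "grip": -0.3
}}

```text
clock: 1.35
tool_pos: [0.1619, -0.5253, 0.2352]
tool_rot: [-3.141, -0.001, 1.517]
force: [-0.1, -0.9, -0.4]
finger_gap: 0.0603
```

```bash
cat >> h.py <<'E'
from scipy.spatial.transform import Rotation as Ro
def tool():
    s=r.read_state(); return np.array(s["tool_pos"]),Ro.from_euler("xyz",s["tool_rot"]).as_matrix(),s
def camrel():
    p,R,s=tool();c=vision.camera_info("wrist");Rc=np.array(c["R"]);o=-Rc.T@c["t"]
    return R.T@(o-p),R.T@Rc.T
def camat(p,R):  # predicted wrist cam for a tool pose
    o,M=camrel();c=dict(vision.camera_info("wrist"));c["R"]=(R@M).T;c["t"]=-c["R"]@(p+R@o);return c
E
python3 - <<'E'
from h import *
p,R,s=tool();print(p.round(4),np.array(s["tool_rot"]).round(3),s["clock"],s["finger_gap"],s["joint_pos"]);o,M=camrel();print(o.round(3),M.round(3))
tip=[.49,-.264,.1]
for q in([.36,-.3,.235],[.40,-.35,.235],[.44,-.36,.235],[.42,-.4,.235],[.478,.2,.235]):
  print(q,proj(camat(np.array(q),R),tip).round(), proj(camat(np.array(q),R),[.4785,.2725,.112]).round())
ct=vision.camera_info("top")
print("red",onz(ct,144.7,166,.112),"blue",onz(ct,117,182,.112))
E
```

```text
[ 0.1619 -0.5253  0.2352] [-3.141e+00 -1.000e-03  1.517e+00] 1.35 0.06029106470579168 [-1.47480827e+00  2.58954728e-01  1.53556906e+00 -1.15088896e-05
  1.34800682e+00 -1.42051868e+00]
[ 0.073  0.    -0.15 ] [[-0.001 -0.965 -0.264]
 [ 1.    -0.001  0.   ]
 [-0.    -0.264  0.965]]
[0.36, -0.3, 0.235] [391. 138.] [  457. -1148.]
[0.4, -0.35, 0.235] [348.  83.] [  366. -1413.]
[0.44, -0.36, 0.235] [302.  73.] [  259. -1462.]
[0.42, -0.4, 0.235] [326.  21.] [  313. -1750.]
[0.478, 0.2, 0.235] [278. 520.] [246. 105.]
red [0.57480311 0.29799716 0.112     ] blue [0.5362708  0.36329656 0.112     ]
```

Request:
{"api": "step_arm", "payload": {
  "targets": [0.8, 0.93, 0, 0, 0, 0, 0.8, 0.93, 0, 0, 0, 0, 0.8, 0.93, 0, 0, 0, 0, 0.8, 0.93, 0, 0, 0, 0, 0.8, 0.93, 0, 0, 0, 0, 0.8, 0.93, 0, 0, 0, 0, 0.8, 0.93, 0, 0, 0, 0, 0.8, 0.93, 0, 0, 0, 0, 0.8, 0.93, 0, 0, 0, 0, 0.8, 0.93, 0, 0, 0, 0, 0.8, 0.93, 0, 0, 0, 0, 0, 0, 0, 0, 0, 0]
}}

```text
clock: 2.85
tool_pos: [0.43, -0.3182, 0.2354]
tool_rot: [-3.141, -0.001, 1.518]
force: [-0.4, -0.4, 0.5]
finger_gap: 0.061
```

```bash
cat > look.py <<'E'
import sys
from h import *
n=sys.argv[1]; p,R,s=tool(); c=vision.camera_info("wrist"); im=vision.grab_frame("wrist")
np.savez(f"pics/{n}.npz",im=im,**c); cv2.imwrite(f"pics/{n}.png",cv2.resize(im[...,::-1],None,fx=1.5,fy=1.5,interpolation=cv2.INTER_CUBIC))
print(p.round(4),s["clock"],"nipple pred x1.5",proj(c,[.49,-.264,.0998])*1.5,"coupler top",proj(c,[.4785,.2725,.112])*1.5)
E
python3 look.py n1
```

```text
[ 0.43   -0.3182  0.2354] 2.85 nipple pred x1.5 [470.57321729 183.59613575] coupler top [  436.43287139 -1830.20411646]
```

View pics/n1.png

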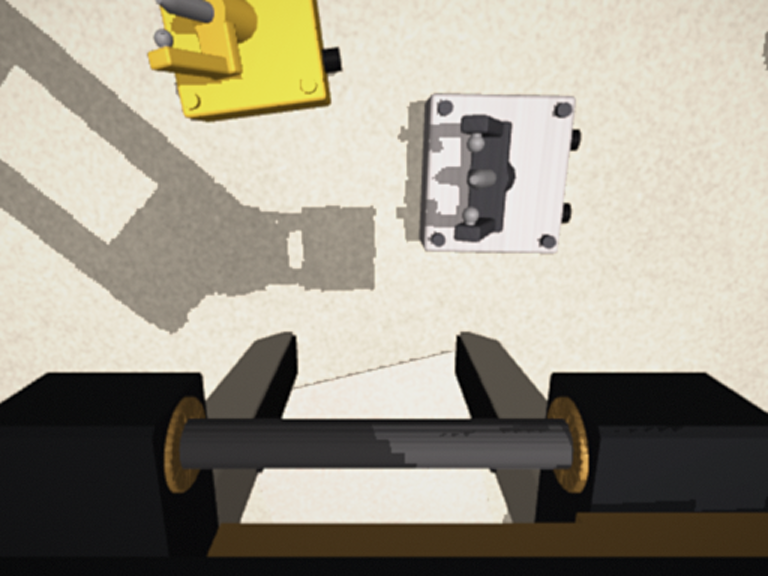

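The wrist view shows the block's top corners at (430,94), (575,97), (558,252) and (424,250), the balls at (476,143) and (470,214), and the nipple tip near (474,178).

Run:
```python
from h import *
c=dict(np.load("pics/n1.npz"));g=lambda x,y,z:onz(c,(x+.5)/1.5-.5,(y+.5)/1.5-.5,z)
B=np.array([g(x,y,.045) for x,y in((575,97),(558,252),(424,250),(430,94))])
print(B.round(4).tolist(),B.mean(0),np.linalg.norm(np.diff(B,axis=0),axis=1))
x=B[0]+B[1]-B[2]-B[3];x/=np.linalg.norm(x);print("yaw",np.degrees(np.arctan2(x[1],x[0])))
a=-np.sin(np.radians(25))*x+[0,0,np.cos(np.radians(25))];C=B.mean(0);C[2]=.04;print("tip pred",C+.066*a,proj(c,C+.066*a)*1.5, "balls pred",C+.0685*a)
b1,b2=g(476,143,.1021),g(470,214,.1021);d=b1-b2;print("balls",b1,b2,(b1+b2)/2,np.linalg.norm(d),"yaw",np.degrees(np.arctan2(-d[0],d[1])));print("tip",g(474,178,.0998))
```

```text
[[0.5715, -0.2135, 0.045], [0.5652, -0.3206, 0.045], [0.4661, -0.3137, 0.045], [0.4731, -0.2063, 0.045]] [ 0.51897853 -0.26350401  0.045     ] [0.1072747  0.09931196 0.10767094]
yaw -4.06429205971333
tip pred [ 0.49115587 -0.26152709  0.09981631] [472.51796045 179.26358883] balls pred [ 0.49010199 -0.26145221  0.10208208]
balls [ 0.49255387 -0.24077787  0.1021    ] [ 0.48904926 -0.28165748  0.1021    ] [ 0.49080156 -0.26121768  0.1021    ] 0.0410295628886913 yaw -4.899990833532363
tip [ 0.49189172 -0.26068489  0.0998    ]
```

Request:
{"api": "step_arm", "payload": {
  "targets": [0.963, 0.036, 0, 0, 0, 0, 0.963, 0.036, 0, 0, 0, 0, 0.963, 0.036, 0, 0, 0, 0, 0.963, 0.036, 0, 0, 0, 0, 0.963, 0.036, 0, 0, 0, 0, 0.963, 0.036, 0, 0, 0, 0, 0.963, 0.036, 0, 0, 0, 0, 0.963, 0.036, 0, 0, 0, 0, 0.963, 0.036, 0, 0, 0, 0, 0.963, 0.036, 0, 0, 0, 0, 0.963, 0.036, 0, 0, 0, 0, 0.963, 0.036, 0, 0, 0, 0]
}}

```text
clock: 4.4
tool_pos: [0.4542, -0.03, 0.2358]
tool_rot: [3.141, -0.0, 1.517]
force: [-0.3, -0.1, 0.1]
finger_gap: 0.0603
```

Request:
{"api": "step_arm", "payload": {
  "targets": [0.963, 0.036, 0, 0, 0, 0, 0.963, 0.036, 0, 0, 0, 0, 0.963, 0.036, 0, 0, 0, 0, 0.963, 0.036, 0, 0, 0, 0, 0.963, 0.036, 0, 0, 0, 0, 0.963, 0.036, 0, 0, 0, 0, 0.963, 0.036, 0, 0, 0, 0, 0.963, 0.036, 0, 0, 0, 0, 0.963, 0.036, 0, 0, 0, 0, 0.963, 0.036, 0, 0, 0, 0, 0, 0, 0, 0, 0, 0]
}}

```text
clock: 5.78
tool_pos: [0.4757, 0.2098, 0.2357]
tool_rot: [-3.142, -0.0, 1.52]
force: [-0.4, -0.8, 0.2]
finger_gap: 0.0605
```

```bash
python3 look.py c1
```

```text
[0.4757 0.2098 0.2357] 5.775 nipple pred x1.5 [418.76392773 786.26695969] coupler top [374.53897952 175.0032215 ]
```

View pics/c1.png

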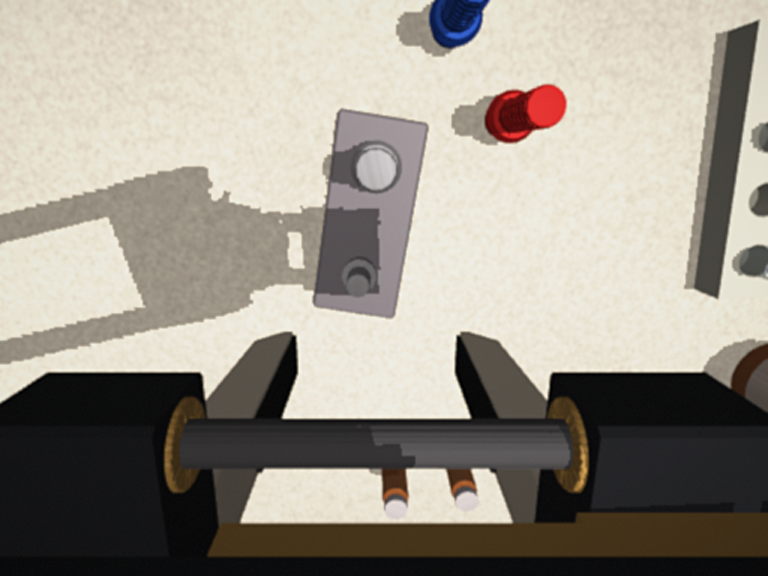

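The steel coupler's top disc is centred at (377,169). The red and blue look-alikes are at (545,107) and (457,25), clear of the jaws.

Run:
```python
from h import *
c=dict(np.load("pics/c1.npz"));q=onz(c,377.5/1.5-.5,169.5/1.5-.5,.112);p,R,s=tool();print(q,(R.T@(q-p)).round(4),R.T@(np.array([.4785,.2725,.112])-p))
```

```text
[0.47993695 0.27589355 0.112     ] [0.0672 0.0007 0.1237] [ 0.0636918  -0.00054706  0.12366749]
```

Request:
{"api": "step_arm", "payload": {
  "targets": [0.88, 0, 0, 0, 0, 0, 0.88, 0, 0, 0, 0, 0, 0.88, 0, 0, 0, 0, 0, 0, 0, 1, 0, 0, 0, 0, 0, 1, 0, 0, 0, 0, 0, 1, 0, 0, 0, 0, 0, 1, 0, 0, 0, 0, 0, 1, 0, 0, 0, 0, 0, 1, 0, 0, 0, 0, 0, 0, 0, 0, 0]
}}

```text
clock: 7.08
tool_pos: [0.4786, 0.2729, 0.0841]
tool_rot: [-3.137, 0.002, 1.517]
force: [-0.7, -0.2, 0.7]
finger_gap: 0.0603
```

Request:
{"api": "step_arm", "payload": {
  "targets": [0, 0, 0, 0, 0, 0, 0, 0, 0, 0, 0, 0, 0, 0, 0, 0, 0, 0, 0, 0, 0, 0, 0, 0, 0, 0, 0, 0, 0, 0],
  "grip": 1
}}

```text
clock: 7.7
tool_pos: [0.4804, 0.2744, 0.0861]
tool_rot: [3.141, -0.0, 1.518]
force: [-1.2, -0.3, 3.2]
finger_gap: 0.0235
```

Request:
{"api": "step_arm", "payload": {
  "targets": [0, 0, -0.5, 0, 0, 0, 0, 0, -1, 0, 0, 0, 0, 0, -1, 0, 0, 0, 0, 0, -1, 0, 0, 0, 0, 0, -1, 0, 0, 0, 0, 0, -1, 0, 0, 0, 0, 0, -0.5, 0, 0, 0, 0, 0, 0, 0, 0, 0]
}}

```text
clock: 8.7
tool_pos: [0.4807, 0.2744, 0.2364]
tool_rot: [3.14, -0.001, 1.518]
force: [-0.3, 0.3, -2.3]
finger_gap: 0.0231
```

```bash
python3 look.py c2
python3 - <<'E'
from h import *
p,R,s=tool();c=dict(np.load("pics/c2.npz"))
for off in((0,0,.0741-.1),(.012,0,-.026),(-.012,0,-.026),(0,.012,-.026),(0,-.012,-.026)): print(off,(proj(c,p+R@np.array(off))*1.5).round())
print(s["force"],s["finger_gap"])
E
```

```text
[0.4807 0.2744 0.2364] 8.7 nipple pred x1.5 [416.20639737 832.58269662] coupler top [371.60549361 284.20770581]
(0, 0, -0.025900000000000006) [374. 410.]
(0.012, 0, -0.026) [373. 374.]
(-0.012, 0, -0.026) [374. 445.]
(0, 0.012, -0.026) [414. 410.]
(0, -0.012, -0.026) [333. 410.]
[-0.43155348 -0.64579705 -3.10930492] 0.024103892638572218
```

View pics/c2.png

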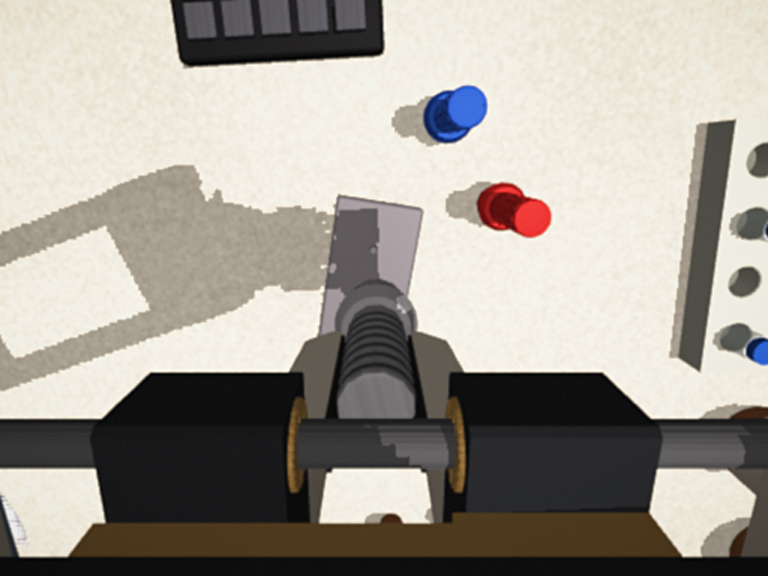

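Request:
{"api": "step_arm", "payload": {
  "targets": [-0.97, -0.02, 0, 0, 0, 0, -0.97, -0.02, 0, 0, 0, 0, -0.97, -0.02, 0, 0, 0, 0, -0.97, -0.02, 0, 0, 0, 0, -0.97, -0.02, 0, 0, 0, 0, -0.97, -0.02, 0, 0, 0, 0, -0.97, -0.02, 0, 0, 0, 0, -0.97, -0.02, 0, 0, 0, 0, -0.97, -0.02, 0, 0, 0, 0, -0.97, -0.02, 0, 0, 0, 0, -0.97, -0.02, 0, 0, 0, 0, -0.97, -0.02, 0, 0, 0, 0]
}}

```text
clock: 10.25
tool_pos: [0.458, -0.0166, 0.2343]
tool_rot: [-3.139, -0.001, 1.518]
force: [-0.0, 0.1, -2.4]
finger_gap: 0.0238
```

Request:
{"api": "step_arm", "payload": {
  "targets": [-0.97, -0.02, 0, 0, 0, 0, -0.97, -0.02, 0, 0, 0, 0, -0.97, -0.02, 0, 0, 0, 0, -0.97, -0.02, 0, 0, 0, 0, -0.97, -0.02, 0, 0, 0, 0, -0.97, -0.02, 0, 0, 0, 0, -0.97, -0.02, 0, 0, 0, 0, -0.97, -0.02, 0, 0, 0, 0, -0.97, -0.02, 0, 0, 0, 0, -0.97, -0.02, 0, 0, 0, 0, 0, 0, 0, -0.5, 0, 0, 0, 0, 0, -0.5, 0, 0]
}}

```text
clock: 11.75
tool_pos: [0.4405, -0.2577, 0.2339]
tool_rot: [3.002, -0.002, 1.517]
force: [0.7, 0.1, -2.6]
finger_gap: 0.0236
```

Request:
{"api": "step_arm", "payload": {
  "targets": [0, 0, 0, -0.5, 0, 0, 0, 0, 0, -0.5, 0, 0, 0, 0, 0, -0.5, 0, 0, 0, 0, 0, -0.5, 0, 0, 0, 0, 0, -0.12, 0, 0, 0, 0, 0, 0, 0, 0, 0, 0, 0, 0, 0, 0]
}}

```text
clock: 12.62
tool_pos: [0.4413, -0.258, 0.2356]
tool_rot: [2.707, 0.0, 1.518]
force: [-0.0, -0.3, -3.7]
finger_gap: 0.0233
```

```bash
cat > goal.py <<'E'
from h import *
import sys
p,R,s=tool(); tip=np.array([.4915,-.2612,.0998]);yaw=np.radians(-4.2)
x=np.array([np.cos(yaw),np.sin(yaw),0]);a=-np.sin(np.radians(25))*x+[0,0,np.cos(np.radians(25))]
z=-a;X=np.array([-x[1],x[0],0]);Rg=np.c_[X,np.cross(z,X),z]
off=np.array([.0010,.0004,.0741])  # mouth centre in tool frame
h=float(sys.argv[1]) # mouth height above tip along axis
g=tip+h*a-Rg@off
print("pos",p.round(4),"shift units",(R.T@(g-p)/.025).round(3),"rot units",(np.degrees(Ro.from_matrix(R.T@Rg).as_rotvec())/8).round(3))
m=Rg.T@(p+R@off-tip);print("mouth rel tip (goal axes; -z up) mm",(m*1e3).round(2),"F tool",(R.T@np.array(s["force"])).round(2),"t",s["clock"],"gap",s["finger_gap"])
E
python3 goal.py 0.012; python3 look.py n2
python3 - <<'E'
from h import *
p,R,s=tool();c=dict(np.load("pics/n2.npz"))
print("tip est",proj(c,[.4915,-.2612,.0998])*1.5)
for dx in(0,.0015): print([ (proj(c,p+R@np.array([dx+w,0,z]))*1.5).round().tolist() for w,z in((.012,-.026),(.0185,.0466))])
E
```

```text
pos [ 0.4413 -0.258   0.2356] shift units [-0.031 -0.485  2.331] rot units [-0.011 -0.062  0.134]
mouth rel tip (goal axes; -z up) mm [  1.14  12.05 -70.27] F tool [-0.34 -1.55  3.34] t 12.625 gap 0.023322787158180355
[ 0.4413 -0.258   0.2356] 12.625 nipple pred x1.5 [355.16373238 278.25040911] coupler top [  221.77105106 -1491.5298485 ]
tip est [357.03653585 273.73637879]
[[374.0, 375.0], [375.0, 286.0]]
[[374.0, 370.0], [375.0, 282.0]]
```

View pics/n2.png

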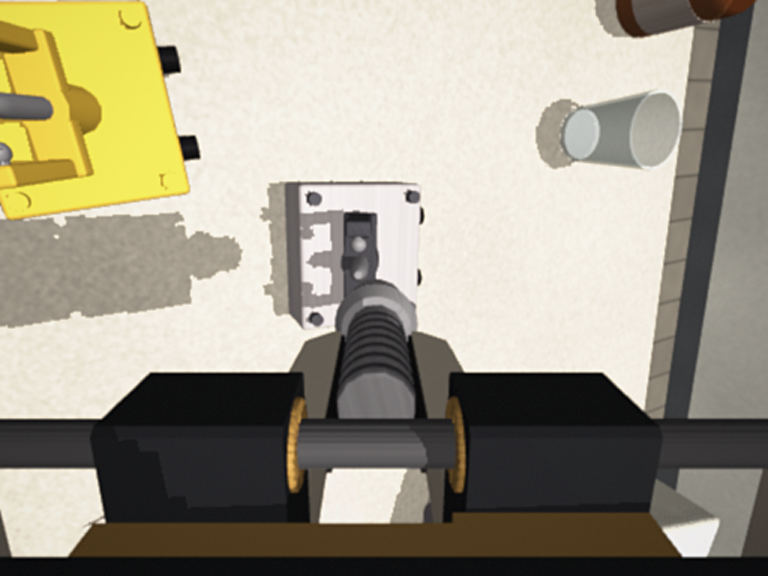

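The coupler is held straight: its disc front edge is at row 369 and its ridge front at row 281, both as predicted. The nipple tip is near (360,269) and the far ball at (359,243). I'll check the ball against the estimate.

Run:
```python
from h import *
c=dict(np.load("pics/n2.npz"))
g=lambda x,y,z:onz(c,(x+.5)/1.5-.5,(y+.5)/1.5-.5,z)
print("ball now",g(359,243,.1021),"before [.4926 -.2408]","tip now",g(360,269,.0998))
im=c["im"][110:200,190:290];cv2.imwrite("pics/z.png",cv2.resize(im[...,::-1],None,fx=6,fy=6,interpolation=cv2.INTER_CUBIC))
```

```text
ball now [ 0.49304509 -0.24057372  0.1021    ] before [.4926 -.2408] tip now [ 0.49360464 -0.25818119  0.0998    ]
```

View pics/z.png

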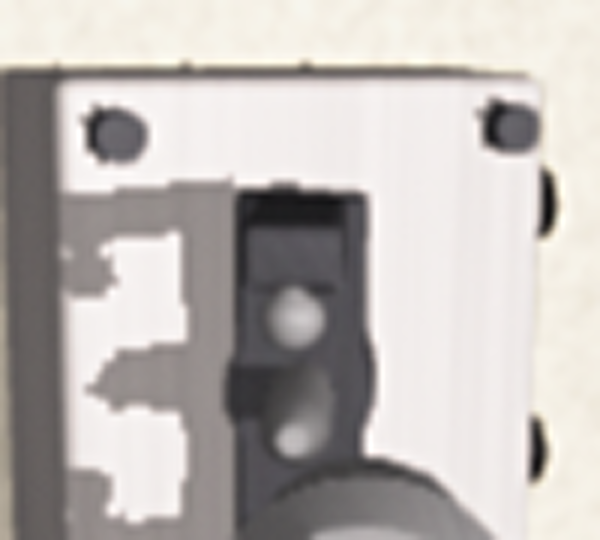

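The bright tip end is at crop (293,437), which is (358,274) at 1.5x. It matches the estimate, and the ball agrees to 0.5 mm. I'll approach to 10 mm above the tip.

```bash
sed -i 's/\.4915,-.2612,/.492,-.261,/; s/\.0010,\.0004/.0015,.0004/' goal.py; python3 goal.py 0.010
```

```text
pos [ 0.4414 -0.258   0.2357] shift units [-0.044 -0.472  2.419] rot units [-0.009 -0.062  0.135]
mouth rel tip (goal axes; -z up) mm [  1.46  11.74 -70.48] F tool [-0.44 -0.27  1.68] t 12.675 gap 0.02376664187620156
```

Request:
{"api": "step_arm", "payload": {
  "targets": [-0.04, -0.47, 0, 0, -0.06, 0.13, 0, 0, 0.6, 0, 0, 0, 0, 0, 0.6, 0, 0, 0, 0, 0, 0.6, 0, 0, 0, 0, 0, 0.6, 0, 0, 0, 0, 0, 0, 0, 0, 0, 0, 0, 0, 0, 0, 0]
}}

```text
clock: 13.55
tool_pos: [0.4554, -0.2602, 0.1766]
tool_rot: [2.706, 0.0, 1.498]
force: [0.2, 0.5, -1.9]
finger_gap: 0.0235
```

```bash
python3 goal.py 0
```

```text
pos [ 0.4554 -0.2602  0.1766] shift units [0.015 0.011 0.436] rot units [-0.005 -0.     0.001]
mouth rel tip (goal axes; -z up) mm [ -0.39  -0.31 -10.9 ] F tool [ 0.49 -0.65  1.79] t 13.55 gap 0.023486309213346476
```

Request:
{"api": "step_arm", "payload": {
  "targets": [0.015, 0.01, 0.16, 0, 0, 0, 0, 0, 0.16, 0, 0, 0, 0, 0, 0.16, 0, 0, 0, 0, 0, 0.16, 0, 0, 0, 0, 0, 0, 0, 0, 0]
}}

```text
clock: 14.18
tool_pos: [0.4626, -0.2601, 0.1614]
tool_rot: [2.707, -0.001, 1.498]
force: [-1.0, -0.1, -2.4]
finger_gap: 0.0235
```

```bash
python3 goal.py 0
```

```text
pos [ 0.4626 -0.2601  0.1614] shift units [-0.01   0.008 -0.232] rot units [-0.009 -0.006  0.   ]
mouth rel tip (goal axes; -z up) mm [ 0.31 -0.3   5.81] F tool [-0.17 -1.95  1.75] t 14.175 gap 0.023486937423010636
```

Request:
{"api": "step_arm", "payload": {
  "targets": [0, 0, 0.12, 0, 0, 0, 0, 0, 0.12, 0, 0, 0, 0, 0, 0.08, 0, 0, 0, 0, 0, 0, 0, 0, 0]
}}

```text
clock: 14.68
tool_pos: [0.466, -0.2605, 0.1545]
tool_rot: [2.706, -0.0, 1.498]
force: [0.0, -0.3, -2.4]
finger_gap: 0.0236
```

```bash
python3 goal.py 0
```

```text
pos [ 0.466  -0.2605  0.1545] shift units [-0.004  0.001 -0.543] rot units [-0.006 -0.003  0.001]
mouth rel tip (goal axes; -z up) mm [ 0.15 -0.1  13.58] F tool [-0.27 -1.01  2.23] t 14.675 gap 0.02355621643369252
```

Request:
{"api": "step_arm", "payload": {
  "targets": [0, 0, 0.06, 0, 0, 0, 0, 0, 0.06, 0, 0, 0, 0, 0, 0.06, 0, 0, 0, 0, 0, 0, 0, 0, 0]
}}

```text
clock: 15.18
tool_pos: [0.4679, -0.2608, 0.1507]
tool_rot: [2.706, 0.0, 1.498]
force: [-2.9, -0.0, 0.8]
finger_gap: 0.0237
```

```bash
python3 goal.py 0
```

```text
pos [ 0.4679 -0.2608  0.1507] shift units [ 0.004 -0.006 -0.712] rot units [-0.004  0.001  0.003]
mouth rel tip (goal axes; -z up) mm [-0.11  0.09 17.81] F tool [-0.24 -2.29 -1.93] t 15.175 gap 0.023696893181713294
```

Request:
{"api": "step_arm", "payload": {
  "targets": [0, 0, 0.06, 0, 0, 0, 0, 0, 0, 0, 0, 0]
}}

```text
clock: 15.42
tool_pos: [0.4685, -0.2609, 0.1496]
tool_rot: [2.706, 0.001, 1.498]
force: [-5.3, 0.1, 3.9]
finger_gap: 0.0235
```

```bash
python3 goal.py 0
```

```text
pos [ 0.4685 -0.2609  0.1496] shift units [ 0.006 -0.008 -0.762] rot units [-0.003  0.003  0.004]
mouth rel tip (goal axes; -z up) mm [-0.18  0.17 19.05] F tool [-0.25 -3.11 -5.77] t 15.425 gap 0.023515818718905936
```

Request:
{"api": "step_arm", "payload": {
  "targets": [0, 0, 0.06, 0, 0, 0, 0, 0, 0, 0, 0, 0]
}}

```text
clock: 15.68
tool_pos: [0.4691, -0.261, 0.1483]
tool_rot: [2.706, 0.001, 1.498]
force: [-4.5, 0.6, 5.5]
finger_gap: 0.0232
```

```bash
python3 goal.py 0
```

```text
pos [ 0.4691 -0.261   0.1483] shift units [ 0.006 -0.009 -0.819] rot units [-0.003  0.003  0.005]
mouth rel tip (goal axes; -z up) mm [-0.2   0.2  20.47] F tool [ 0.26 -1.76 -6.9 ] t 15.675 gap 0.023244924782325718
```

Contact came at about 17.5 mm depth, as expected, and the load is building along the axis. I'll press on through the snap.

Request:
{"api": "step_arm", "payload": {
  "targets": [0, 0, 0.06, 0, 0, 0, 0, 0, 0.06, 0, 0, 0, 0, 0, 0, 0, 0, 0]
}}

```text
clock: 16.05
tool_pos: [0.4704, -0.261, 0.1455]
tool_rot: [2.706, 0.0, 1.498]
force: [-4.1, 0.7, 4.8]
finger_gap: 0.0238
```

```bash
python3 goal.py 0
```

```text
pos [ 0.4704 -0.261   0.1455] shift units [ 0.004 -0.01  -0.942] rot units [-0.002  0.002  0.003]
mouth rel tip (goal axes; -z up) mm [-0.14  0.23 23.55] F tool [ 0.44 -1.67 -6.11] t 16.05 gap 0.023751973472650866
```

Request:
{"api": "step_arm", "payload": {
  "targets": [0, 0, 0.06, 0, 0, 0, 0, 0, 0.06, 0, 0, 0, 0, 0, 0, 0, 0, 0]
}}

```text
clock: 16.42
tool_pos: [0.4718, -0.2611, 0.1425]
tool_rot: [2.706, 0.0, 1.498]
force: [-2.9, 0.6, 2.8]
finger_gap: 0.0234
```

```bash
python3 goal.py 0
```

```text
pos [ 0.4718 -0.2611  0.1425] shift units [ 0.005 -0.009 -1.075] rot units [-0.003  0.001  0.002]
mouth rel tip (goal axes; -z up) mm [-0.13  0.19 26.87] F tool [ 0.37 -1.49 -3.78] t 16.425 gap 0.02342170308974207
```

Request:
{"api": "step_arm", "payload": {
  "targets": [0, 0, 0.05, 0, 0, 0, 0, 0, 0, 0, 0, 0, 0, 0, 0, 0, 0, 0]
}}

```text
clock: 16.8
tool_pos: [0.4724, -0.2612, 0.1413]
tool_rot: [2.706, 0.0, 1.498]
force: [-2.2, 0.1, 3.4]
finger_gap: 0.0243
```

```bash
python3 goal.py 0;python3 look.py f1
python3 - <<'E'
from h import *
s=vision.grab_frame("scene");cv2.imwrite("pics/s1.png",cv2.resize(s[110:230,80:240][...,::-1],(800,600),interpolation=cv2.INTER_CUBIC))
E
```

```text
pos [ 0.4724 -0.2612  0.1413] shift units [ 0.004 -0.009 -1.127] rot units [-0.003  0.001  0.001]
mouth rel tip (goal axes; -z up) mm [-0.11  0.18 28.17] F tool [-0.09 -0.59 -4.  ] t 16.8 gap 0.024301323901242254
[ 0.4724 -0.2612  0.1413] 16.8 nipple pred x1.5 [371.45032287 330.18192834] coupler top [ -196.93883713 -6214.80215931]
```

View pics/s1.png

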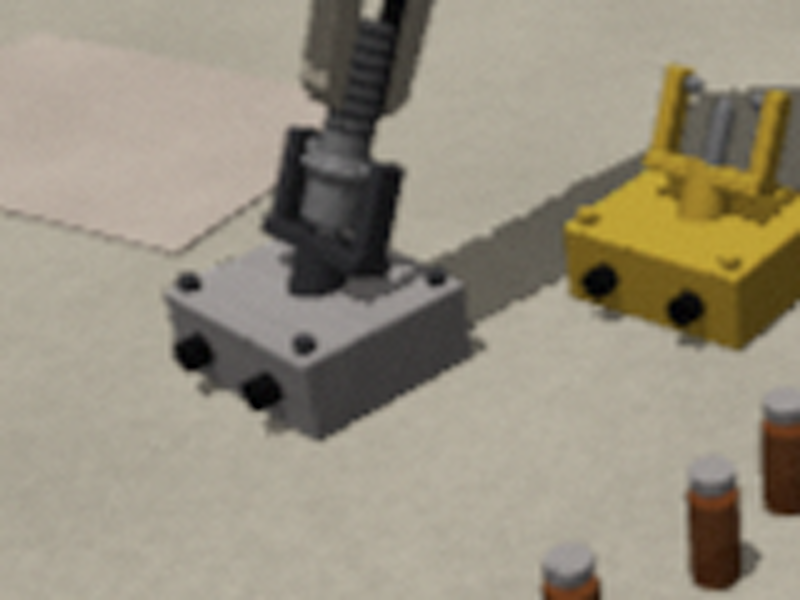

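Run:
```python
from rig import r, order
s=r.read_state();print(s["clock"],s["force"],s["finger_gap"]);print(order.hand_in())
```

```text
16.9 [-2.13679138  0.51514043  3.73460809] 0.023323041223841604
the job is handed in; nothing more can be done
None
```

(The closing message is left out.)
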